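# Post a heat sink through the spring flap of a spares box

## Robot

A 7-joint arm with a two-finger parallel gripper is mounted at the origin on the work surface. World frame = base frame: x ahead of the robot, y to its left, z up, the work surface at z = 0. Lengths are in m, angles in rad, forces in N, time in s.
With the tool pointing down it reaches from about 0.35 to 0.9 m from the base axis. Payload 8.1 kg.
Tool frame: the origin (TCP) lies at the very end of the fingers, on their centre line; the grasp point (between the pads) lies 19 mm behind it; z points along the fingers, y is the line along which they close (so a half turn about z gives the same grasp; the last joint's range is limited). The gripper opens to 92 mm and grips with 3 to 60 N. Pads are 19 mm wide; open, the fingers measure 130 mm over their backs; the gripper's body (75 mm by 190 mm) begins 47 mm behind the grasp point.
Start: joints at [-1.348, 0.434, 0.025, 1.573, -0.012, 1.134, -0.075], TCP at [0.2, 0.592, 0.227] pointing down, gripper open.
Joint ranges: [-2.62, 2.62], [-0.44, 2.09], [-1.27, 1.32], [0.08, 2.57], [-1.32, 4.46], [0.12, 2], [-2.74, 2.74]. Speed limits (rad/s): [2.22, 2.22, 3.01, 3.01, 3.14, 3.14, 3.14].

## Interface

Orientations are given as a rotation vector (axis times angle).
In Python, from cell import readout, cams, job gives the robot as it stands.
- The arm moves only by the tool drive_tool, never from a script. Its argument "commands" is a list of rows, each a list of 3 entries, a list of its own where there are three numbers: the turn, a rotation vector about the tool's x, y, z in rad, then the shift along the tool's x, y, z in cm, then the gripper's target within -1 to 1 (fully open at 1, half-way at 0, shut at -1). A call has 1 to 20 rows; each row is the pose to reach, as a shift and turn from the pose commanded when the call began, along the tool's axes at that moment; what a row does not reach only later rows make up. A row lasts 1/12 s, in which the tool goes at most 41.7 mm and 7.16 degrees, less where a joint would pass 70% of its speed; a pose out of reach is approached as far as the arm can. A call with a gripper value outside its range is refused whole. The fingers move at their own pace and stop on an object; "newtons" is the grip in N (left out, the last holds). Time passes only in rows, so rows that repeat a pose let the fingers close. It gives the time, the measured TCP pose, the force, the opening and the grip force at its end, in the units of the state.
- readout.observe(): the state, without advancing time (a new reading comes with each control period).
- cams.get_image(name): name is "scene" or "top" or "wrist"; returns the picture (420x560x3 uint8, blue, green, red); there is no depth.
- cams.camera_info(name): a dict with "camera_matrix" (3x3 intrinsics, pixels), "R" (3x3) and "t" (3): a world point X has camera coordinates R X + t. Camera axes: x right, y down, z forward; pixel columns grow to the right and rows downward; lengths in m; the calibration is good to about 2 mm. The wrist camera is an equidistant fisheye: a pixel r from the principal point sees the ray r / f radians off the axis. A picture is of the moment at which its call begins: read the wrist's pose just before it. camera_info takes no time and is no camera call; for the wrist camera it gives the pose at the moment of the call.
- job.sign_off(): hands the job in; it is judged then, once.
The state is a dict: "clock": time; "joints": joint angles; "dq": joint speeds; "joint_efforts": joint torques, N m; "position": TCP position; "ee_rot": TCP orientation; "force": force on the tool from outside, world axes, zero at the start; "ft_torque": the same for the moment, N m; "width": opening from 0.0 (shut) to 1.0 (fully open); "gripper_force": force on a finger pad.
Only numpy, scipy, OpenCV 4.12 (cv2) and the standard library are available. Lean on these libraries where they do the work, as an engineer would, in place of code of your own. Each camera call takes 0.05 s, during which the arm holds its last target. There are 200 camera calls.

## Task

Put the finned heat sink that lies on top of the spares box away inside it: press the box's spring flap down with one finger and, while that finger keeps it open, push the heat sink off the ledge with the other finger so that it drops into the box; only then let go and let the flap close by itself. Push the heat sink only, never lift it and never slide it onto the closed flap. Leave the rubber soft mount beside it on the ledge, and do not disturb anything else on the counter.

Things in the scene. Friction and masses are not known exactly. Their poses are not given: they have to be found in the camera images.
- spares_box: Fixed plywood box, 230 (x) x 180 (y) x 140 mm high, walls 8 mm, floor 4 mm, one empty space inside. Origin: centre of its underside, z up; its -x end faces the robot. Along its flat top (z = 140 mm) from the -x end: a hinge strip, the grey flap (x = -98 to +12 mm), a 2 mm gap, then a fixed ledge (x = +14 to +115 mm, no raised edges) where heat sink and soft mount stand side by side in y.
- lip (a point): Middle of the ledge's edge over the opening, on the ledge's top face (box x = +14 mm, y = 0, z = 140 mm); axes as the box. The heat sink falls in when pushed in the box's -x direction past it.
- flap (a joint): Flap angle, rad: 0 shut (level, flush with the ledge), grows as its free edge swings down into the box, stop at 1.25. Hinge along y at box x = -98, z = 138 mm; plate 110 mm long, 159 mm wide, 4 mm thick. A spring closes it: 0.18 N m when shut, 0.30 N m at 0.8 rad (3 to 10 N at a finger 60 to 30 mm from the hinge). It can bear the heat sink's weight without opening.
- flap_edge (a point): Middle of the flap's free edge, on its top face; moves with the flap.
- heat_sink_center (a point): Centre (11 mm above its underside) of the bare aluminium heat sink, a loose block 28 (x) x 40 (y) x 22 mm high with a base plate and five upright fins running along y, about 45 g. It stands on the ledge, its near face 9 to 19 mm from the lip, turned by up to 0.25 rad to the box; its x axis lies roughly along the box's x.
- soft_mount: Loose black rubber motor soft mount, a flat ring of 32 mm outer diameter, 10 mm hole, 12 mm high, on the ledge beside the heat sink, centres about 65 to 90 mm apart. Origin at the centre of its underside. To be left where it is.
- battery_tray: Loose blue plastic open tray 110 (x) x 56 (y) x 24 mm on the counter to the box's +y side; origin at the centre of its underside. Bystander.
- motor: Loose small dark motor, 31 mm diameter, 34 mm high, standing on the counter to the box's -y side; origin at the centre of its underside. Bystander.
- frame_arm: Loose orange flat drone frame arm, 28 (x) x about 148 (y) x 5 mm, on the counter beyond the box's ledge end; origin at the centre of its underside. Bystander.
- screw_jar: Glass jar, 48 mm diameter, 60 mm high, far to the left on the counter; origin at the centre of its underside. Bystander.
- driver: Screwdriver 170 mm long lying along its x axis, far to the right on the counter. Bystander.
There are look-alikes about, which are no part of the job. There is more than one size of the part that bears heat_sink_center; the job needs the smallest.

How it is judged:
By the outcome, as a careful person would: the job done as asked, in the order asked, and still so for the second after the job is handed in, with the robot touching nothing.
It also fails if it takes over 38 s, if anything falls off the work surface, if the arm or the gripper's body presses on something with over 40 N, if the wrist force passes 120 N, or if a joint passes its speed limit or range.

## Working session

There is one attempt and no reset: what is moved stays moved. The work goes in short steps, Python scripts to look and compute and a tool call to move; the robot and the scene stay as the last step left them, time stands still between calls to the robot, and variables do not carry over. Pictures are saved under pics/ and viewed, at most 10 in all, crops included, and the job is handed in when it is done.

Besides the shell and the picture viewer there is one more tool, called after "Call:" as a command line: name --argument value ..., lists and objects as JSON in quotes. drive_tool: Moves the arm, as the interface text tells. Its arguments: {"type":"object","properties":{"commands":{"type":"array"},"newtons":{"type":"number"}},"required":["commands"]}

```bash
mkdir -p pics
python3 - <<'E'
from cell import readout,cams
import cv2,numpy as np
print(readout.observe())
for n in("scene","top"):
    cv2.imwrite(f"pics/{n}0.png",cams.get_image(n)); print(n,cams.camera_info(n))
E
```

```text
{'clock': 0.0, 'joints': array([-1.34756581,  0.43521743,  0.0250082 ,  1.57411885, -0.01163493,
        1.13402671, -0.07506198]), 'dq': array([ 1.95647624e-04, -4.32633804e-04,  3.89782326e-05, -5.93189902e-04,
       -2.46831257e-03,  1.66527236e-03,  4.89704556e-04]), 'joint_efforts': array([-1.17816533e-03, -6.67853451e+01,  9.84041020e-01, -3.14449561e+01,
       -6.07503718e-02,  4.31913813e-02,  1.84546111e-04]), 'position': array([0.1999532 , 0.59158726, 0.22594043]), 'ee_rot': array([-5.09652458e-01, -3.09983984e+00,  2.54328376e-03]), 'force': array([ 0.19583227, -0.05770355, -0.55388862]), 'ft_torque': array([-0.01476927, -0.04734973, -0.01867485]), 'gripper_force': 0.0, 'width': 0.9983409018439799}
scene {'camera_matrix': array([[456.84874117,   0.        , 282.99931941],
       [  0.        , 456.84874117, 211.73791378],
       [  0.        ,   0.        ,   1.        ]]), 'R': array([[ 0.60084526,  0.79925276, -0.01341651],
       [ 0.64827979, -0.49703227, -0.57679479],
       [-0.46767327,  0.33786676, -0.8167789 ]]), 't': array([-0.3403362 , -0.31212515,  1.69228578])}
top {'camera_matrix': array([[429.60056711,   0.        , 275.05286738],
       [  0.        , 429.60056711, 210.16259114],
       [  0.        ,   0.        ,   1.        ]]), 'R': array([[ 0.02031871, -0.99978153, -0.00490325],
       [-0.99342234, -0.0196362 , -0.11281171],
       [ 0.11269078,  0.00716318, -0.99360429]]), 't': array([-0.00979975,  0.55576597,  1.39301467])}
```

View pics/scene0.png

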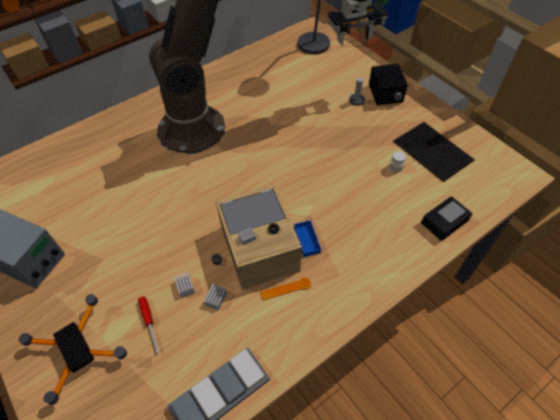

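View pics/top0.png

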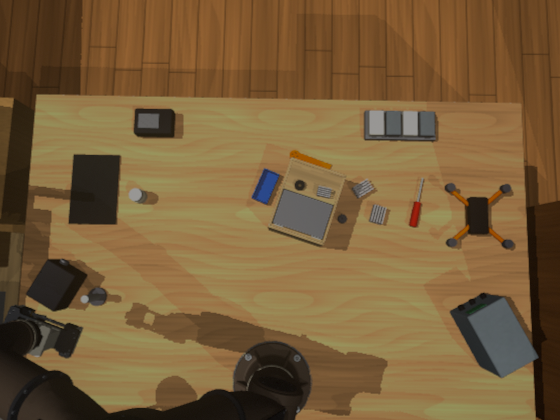

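The scene view shows the box with its flap at (253,212), the heat sink at (247,236) and the soft mount at (273,229). In the top view the flap is at (303,214), the heat sink at (325,191) and the mount at (300,185). The box is yawed, and the other heat sinks lie on the counter.

```bash
cat > h.py <<'E'
import cv2,numpy as np
from cell import readout,cams
def ray(n,u,v):
    c=cams.camera_info(n);R,t=c["R"],c["t"]
    d=R.T@np.linalg.solve(c["camera_matrix"],[u,v,1.]);return -R.T@t,d
def onplane(n,u,v,z):
    o,d=ray(n,u,v);return o+d*(z-o[2])/d[2]
def proj(n,P):
    c=cams.camera_info(n);p=c["camera_matrix"]@(c["R"]@np.asarray(P,float)+c["t"]);return p[:2]/p[2]
E
python3 - <<'E'
from h import *
a=cv2.imread("pics/top0.png")[145:250,240:380]; b=cv2.imread("pics/scene0.png")[180:290,205:325]
A=cv2.resize(a,None,fx=5.5,fy=5.5,interpolation=cv2.INTER_CUBIC);B=cv2.resize(b,None,fx=5.4,fy=5.4,interpolation=cv2.INTER_CUBIC)
cv2.imwrite("pics/top1.png",A);cv2.imwrite("pics/scene1.png",B)
for n in("top","scene"):
    im=cv2.imread(f"pics/{n}0.png");hsv=cv2.cvtColor(im,cv2.COLOR_BGR2HSV)
    m=((hsv[...,1]<60)&(hsv[...,2]>60)).astype(np.uint8)
    x0,y0,x1,y1=(240,145,350,250) if n=="top" else(205,180,325,290)
    k,l,s,c=cv2.connectedComponentsWithStats(m[y0:y1,x0:x1])
    for i in range(1,k):
        if s[i,4]<25: continue
        pts=np.argwhere(l==i)[:,::-1].astype(np.float32)+[x0,y0]
        r=cv2.minAreaRect(pts.astype(np.float32));bx=cv2.boxPoints(r)
        print(n,s[i,4],c[i]+[x0,y0],[onplane(n,*p,.14)[:2].round(4).tolist() for p in bx],bx.round(1).tolist())
E
```

```text
top 126 [323.79365079 191.46825397] [[0.594, -0.1255], [0.6228, -0.1315], [0.6148, -0.1707], [0.586, -0.1646]] [[316.3999938964844, 194.60000610351562], [318.5, 185.39999389648438], [331.20001220703125, 188.3000030517578], [329.1000061035156, 197.5]]
top 1896 [302.36972574 213.75949367] [[0.5033, 0.0103], [0.6115, -0.0232], [0.563, -0.1766], [0.4558, -0.142]] [[271.6000061035156, 223.1999969482422], [283.20001220703125, 188.39999389648438], [333.0, 205.0], [321.3999938964844, 239.8000030517578]]
scene 1985 [251.22821159 213.60050378] [[0.4573, -0.1461], [0.4933, 0.018], [0.6435, -0.0379], [0.6058, -0.1899]] [[219.0, 203.5], [272.3999938964844, 184.0], [288.1000061035156, 227.3000030517578], [234.6999969482422, 246.6999969482422]]
scene 50 [215.48 287.42] [[0.6718, -0.3087], [0.6599, -0.3013], [0.6816, -0.2728], [0.6934, -0.2804]] [[210.0, 289.0], [210.0, 284.0], [224.0, 284.0], [224.0, 289.0]]
```

View pics/top1.png

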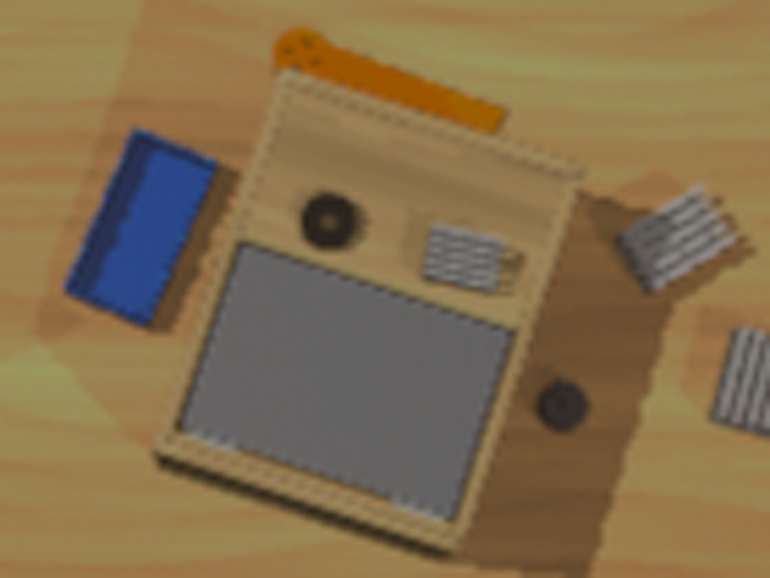

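View pics/scene1.png

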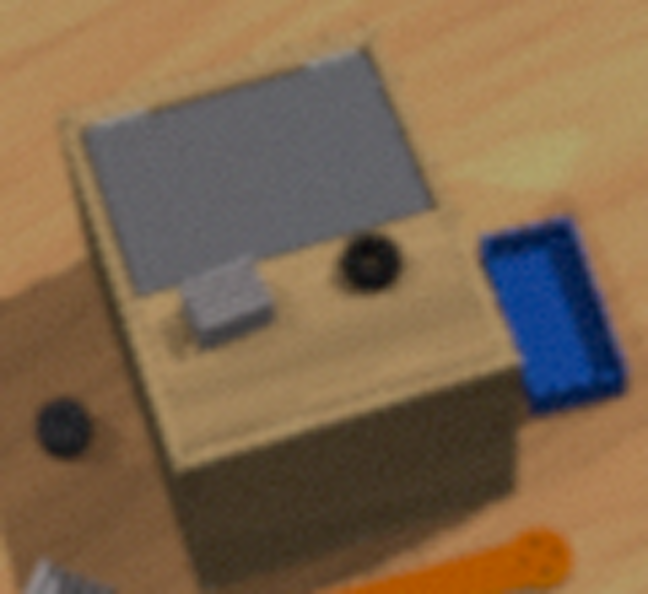

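The top view shows the flap with crop corners near (240,243), (513,330), (450,520) and (182,430), the heat sink at crop (462,258) and the mount at (330,220). The scene crop agrees. Next I'll work out the box pose and the approach pose. The tool tilts about its x axis so that the -y finger is the lower one, on the flap.

```bash
cat >> h.py <<'E'
from scipy.spatial.transform import Rotation as Ro
C=np.array([[.5033,.0103],[.6115,-.0232],[.563,-.1766],[.4558,-.142]])
e=C[1]+C[2]-C[0]-C[3]; w=C[0]+C[1]-C[2]-C[3]
yaw=np.mean([np.arctan2(e[1],e[0]),np.arctan2(-w[0],w[1])])
ex=np.array([np.cos(yaw),np.sin(yaw)]);ey=np.array([-ex[1],ex[0]])
O=C.mean(0)+.043*ex
def tobox(P): d=np.asarray(P)[:2]-O; return np.array([d@ex,d@ey])
def toworld(x,y,z): return np.r_[O+x*ex+y*ey,z]
def pose(bx,by,bz,tilt,half):
    """TCP pose with the +y finger's inner tip corner at box (bx,by,bz), tilted by tilt deg"""
    X=np.r_[ey,0];Y=np.r_[ex,0];Z=np.array([0,0,-1.])
    R=np.c_[X,Y,Z]@Ro.from_rotvec([-np.radians(tilt),0,0]).as_matrix()
    return toworld(bx,by,bz)-half*R[:,1],R
def rel(p,R):
    s=readout.observe();R0=Ro.from_rotvec(s["ee_rot"]).as_matrix()
    print("turn",Ro.from_matrix(R0.T@R).as_rotvec().round(3),"shift cm",(100*R0.T@(p-s["position"])).round(2),"target",p.round(4))
E
python3 - <<'E'
from h import *
print("yaw",yaw,"O",O)
for z in(.155,.162): print("sink box",z,tobox(onplane("top",323.8,191.45,z)))
print("mount",tobox(onplane("top",240+330/5.5,145+220/5.5,.15)), "scene px of sink top",proj("scene",toworld(.044,-.04,.162)),"mount",proj("scene",toworld(.044,.03,.152)))
for x in(-98,12):
  for y in(-80,80): print("flap corner scene crop",(proj("scene",toworld(x/1e3,y/1e3,.14))-[205,180])*5.4)
rel(*pose(.076,-.04,.21,23,.043))
E
```

```text
yaw -0.3052466596712126 O [ 0.57441223 -0.09579772]
sink box 0.155 [ 0.04155426 -0.04009735]
sink box 0.162 [ 0.04026192 -0.03972239]
mount [0.03824881 0.03469617] scene px of sink top [246.89650827 233.83445212] mount [271.70091146 228.42307877]
flap corner scene crop [ 80.59627859 123.06576696]
flap corner scene crop [364.63638798  42.17266822]
flap corner scene crop [136.18892884 286.63504624]
flap corner scene crop [432.28683268 198.24884216]
turn [-0.318 -0.31   1.528] shift cm [-61.21 -57.06   3.37] target [ 0.5971 -0.1449  0.1932]
```

Call:
drive_tool --commands '[[[-0.16,-0.16,0.76],[-30,-28,-3],0.87],[[-0.16,-0.16,0.76],[-30,-28,-3],0.87],[[-0.16,-0.16,0.76],[-30,-28,-3],0.87],[[-0.16,-0.16,0.76],[-30,-28,-3],0.87],[[-0.16,-0.16,0.76],[-30,-28,-3],0.87],[[-0.16,-0.16,0.76],[-30,-28,-3],0.87],[[-0.16,-0.16,0.76],[-30,-28,-3],0.87],[[-0.16,-0.16,0.76],[-30,-28,-3],0.87],[[-0.318,-0.31,1.528],[-61.2,-57.1,-2],0.87],[[-0.318,-0.31,1.528],[-61.2,-57.1,-2],0.87],[[-0.318,-0.31,1.528],[-61.2,-57.1,-2],0.87],[[-0.318,-0.31,1.528],[-61.2,-57.1,-2],0.87],[[-0.318,-0.31,1.528],[-61.2,-57.1,-2],0.87],[[-0.318,-0.31,1.528],[-61.2,-57.1,-2],0.87],[[-0.318,-0.31,1.528],[-61.2,-57.1,-2],0.87],[[-0.318,-0.31,1.528],[-61.2,-57.1,-2],0.87],[[-0.318,-0.31,1.528],[-61.2,-57.1,-2],0.87],[[-0.318,-0.31,1.528],[-61.2,-57.1,-2],0.87],[[-0.318,-0.31,1.528],[-61.2,-57.1,-2],0.87],[[-0.318,-0.31,1.528],[-61.2,-57.1,-2],0.87]]'

```text
clock: 1.77
position: [0.5897, -0.1307, 0.2466]
ee_rot: [2.256, 1.657, 0.339]
force: [0.4, 1.5, 1.2]
width: 0.936
gripper_force: 0.0
```

Run:
```python
from h import *
s=readout.observe();print(s["clock"],s["position"],s["width"],s["joints"].round(2))
rel(*pose(.076,-.04,.21,23,.043))
cv2.imwrite("pics/w1.png",cams.get_image("wrist"))
```

```text
1.7667 [ 0.58973705 -0.13073673  0.24655632] 0.9364362953063327 [-0.55  0.19  0.74  2.01 -0.13  0.59 -0.05]
turn [ 0.    -0.002  0.001] shift cm [-1.14 -1.05  5.35] target [ 0.5971 -0.1449  0.1932]
```

View pics/w1.png

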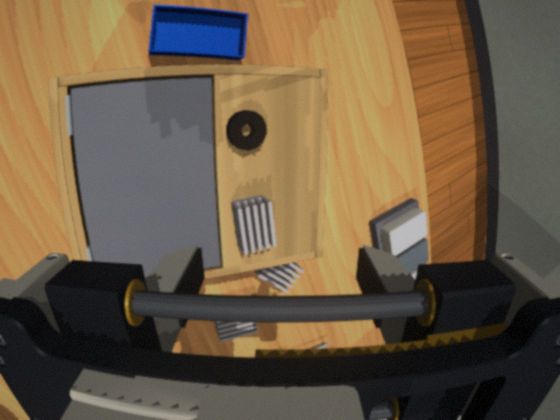

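The wrist view shows the heat sink centred at (255,226), the flap's corners at (69,87), (213,75) and (220,268), and the mount at (246,130). I'll cross-check with fisheye rays.

```bash
cat >> h.py <<'E'
def wplane(u,v,z):
    c=cams.camera_info("wrist");K=c["camera_matrix"];a=np.array([(u-K[0,2])/K[0,0],(v-K[1,2])/K[1,1]])
    r=np.linalg.norm(a);d=c["R"].T@np.r_[np.sin(r)*a/r,np.cos(r)];o=-c["R"].T@c["t"];return o+d*(z-o[2])/d[2]
E
python3 - <<'E'
from h import *
for n,u,v,z in[("hingeL",69,87,.14),("edgeL",213,75,.14),("edgeR",220,268,.14),("lip L",217,75,.14),("farL",326,68,.14),("mount",246,130,.152),
 ("s1",233,203,.162),("s2",270,196,.162),("s3",276,248,.162),("s4",240,256,.162)]: print(n,(1000*tobox(wplane(u,v,z))).round(1))
rel(*pose(.076,-.04,.16,23,.043))
rel(*pose(.076,-.04,.145,23,.043))
E
```

```text
hingeL [-89.7  69.6]
edgeL [21.1 70. ]
edgeR [ 18.8 -93.4]
lip L [24.3 70. ]
farL [121.4  79.2]
mount [43.5 26.2]
s1 [ 28.5 -27.8]
s2 [ 58.9 -25.8]
s3 [ 63.8 -72.1]
s4 [ 31.9 -73.5]
turn [ 0.005  0.005 -0.002] shift cm [-0.06 -3.62  9.87] target [ 0.5971 -0.1449  0.1432]
turn [ 0.005  0.005 -0.002] shift cm [-0.06 -4.21 11.25] target [ 0.5971 -0.1449  0.1282]
```

Call:
drive_tool --commands '[[[0,0,0],[0,-1.4,3.7],0.87],[[0,0,0],[0,-2.0,5.0],0.87],[[0,0,0],[0,-2.5,6.5],0.87],[[0,0,0],[0,-3.0,8.0],0.87],[[0,0,0],[0,-3.6,9.0],0.87],[[0,0,0],[0,-4.0,10.0],0.87],[[0,0,0],[0,-4.3,11.0],0.87],[[0,0,0],[0,-4.3,11.0],0.87],[[0,0,0],[0,-4.3,11.0],0.87],[[0,0,0],[0,-4.3,11.0],0.87],[[0,0,0],[0,-4.3,11.0],0.87]]'

```text
clock: 2.73
position: [0.5927, -0.1311, 0.1295]
ee_rot: [2.257, 1.654, 0.339]
force: [-0.8, 0.5, 3.2]
width: 0.937
gripper_force: 1.2
```

Run:
```python
from h import *
im=cams.get_image("wrist");s=readout.observe();print(s["clock"],s["position"],s["force"],s["width"])
rel(*pose(.074,-.04,.147,23,.043)); rel(*pose(.034,-.04,.147,23,.043))
a=cv2.resize(cv2.imread if 0 else cams.get_image("scene")[150:310,180:350],None,fx=2.6,fy=2.6)
cv2.imwrite("pics/c2.png",np.hstack([cv2.resize(im,(554,416)),a])[:, :996]) if 0 else cv2.imwrite("pics/c2.png",np.hstack([im[:300,:400],cv2.resize(a,(400,300))]))
```

```text
2.7833 [ 0.59267623 -0.13105988  0.12948015] [-0.90990855 -0.35488663  3.31876642] 0.9366541042395007
turn [ 0.001 -0.001 -0.001] shift cm [-1.19  0.62  0.18] target [ 0.5952 -0.1443  0.1302]
turn [ 0.001 -0.001 -0.001] shift cm [-1.19 -3.06 -1.38] target [ 0.5571 -0.1323  0.1302]
```

View pics/c2.png

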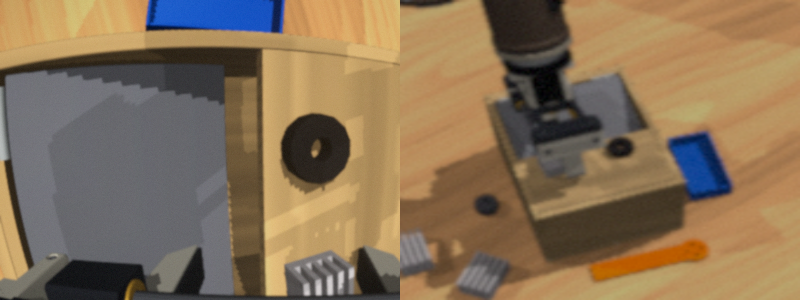

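The crop shows the flap held open by the -y finger. The +y finger sits just beyond the heat sink (sink at about (320,275)), but about 12 mm too far to the left. I'll centre it before pushing.

Call:
drive_tool --commands '[[[0,0,0],[0,0.6,0.2],0.87],[[0,0,0],[-0.6,0.6,0.2],0.87],[[0,0,0],[-1.2,0.6,0.2],0.87],[[0,0,0],[-1.2,0.6,0.2],0.87],[[0,0,0],[-1.2,0.6,0.2],0.87],[[0,0,0],[-1.2,0.6,0.2],0.87]]'

```text
clock: 3.33
position: [0.5948, -0.1452, 0.1294]
ee_rot: [2.258, 1.653, 0.338]
force: [0.3, -1.2, 2.3]
width: 0.938
gripper_force: 1.1
```

Run:
```python
from h import *
s=readout.observe();print(s["clock"],s["position"],s["force"],s["width"])
for x in(.074,.054,.044,.034,.026): rel(*pose(x,-.04,.146,23,.043))
```

```text
3.3333 [ 0.59478069 -0.14519001  0.12936413] [ 0.34737428 -1.1769249   2.26714596] 0.938360897940567
turn [ 0.    -0.    -0.002] shift cm [0.1  0.01 0.02] target [ 0.5952 -0.1443  0.1292]
turn [ 0.    -0.    -0.002] shift cm [ 0.1  -1.83 -0.76] target [ 0.5761 -0.1383  0.1292]
turn [ 0.    -0.    -0.002] shift cm [ 0.09 -2.75 -1.15] target [ 0.5666 -0.1353  0.1292]
turn [ 0.    -0.    -0.002] shift cm [ 0.09 -3.67 -1.54] target [ 0.5571 -0.1323  0.1292]
turn [ 0.    -0.    -0.002] shift cm [ 0.09 -4.41 -1.86] target [ 0.5494 -0.1299  0.1292]
```

Call:
drive_tool --commands '[[[0,0,0],[0.1,-0.3,-0.13],0.87],[[0,0,0],[0.1,-0.6,-0.25],0.87],[[0,0,0],[0.1,-0.9,-0.38],0.87],[[0,0,0],[0.1,-1.2,-0.5],0.87],[[0,0,0],[0.1,-1.5,-0.63],0.87],[[0,0,0],[0.1,-1.8,-0.75],0.87],[[0,0,0],[0.1,-2.1,-0.88],0.87],[[0,0,0],[0.1,-2.4,-1.0],0.87],[[0,0,0],[0.1,-2.7,-1.13],0.87],[[0,0,0],[0.1,-2.7,-1.13],0.87],[[0,0,0],[0.1,-2.7,-1.13],0.87]]'

```text
clock: 4.25
position: [0.5673, -0.1344, 0.1294]
ee_rot: [2.257, 1.655, 0.339]
force: [2.4, -0.4, 4.5]
width: 0.933
gripper_force: 2.8
```

Run:
```python
from h import *
im=cams.get_image("wrist");s=readout.observe();print(s["clock"],s["position"],s["force"],s["width"])
for x in(.044,.034,.026): rel(*pose(x,-.04,.146,23,.043))
a=cams.get_image("scene")[170:290,200:320]
cv2.imwrite("pics/c3.png",np.hstack([im[:300,:400],cv2.resize(a,(300,300))]))
```

```text
4.3 [ 0.56731507 -0.13443052  0.1292616 ] [ 2.97795817 -0.82758396  4.4308955 ] 0.9393008885173171
turn [ 0.    -0.001 -0.001] shift cm [-0.1  -0.04 -0.01] target [ 0.5666 -0.1353  0.1292]
turn [ 0.    -0.001 -0.001] shift cm [-0.1  -0.96 -0.4 ] target [ 0.5571 -0.1323  0.1292]
turn [ 0.    -0.001 -0.001] shift cm [-0.1  -1.7  -0.71] target [ 0.5494 -0.1299  0.1292]
```

View pics/c3.png

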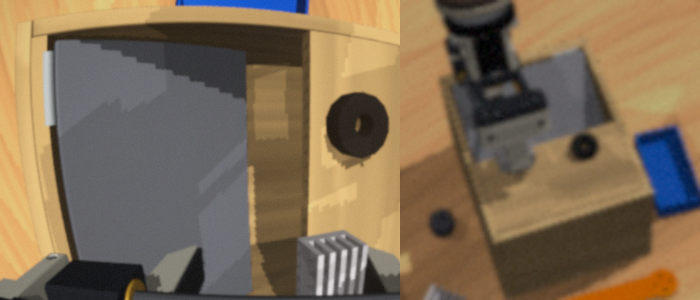

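The sink is squared to the pad, with its near edge at the lip (columns 300 to 305). The flap is well open, so I'll continue the push.

Call:
drive_tool --commands '[[[0,0,0],[0,-0.3,-0.13],0.87],[[0,0,0],[0,-0.6,-0.25],0.87],[[0,0,0],[0,-0.9,-0.38],0.87],[[0,0,0],[0,-1.2,-0.5],0.87],[[0,0,0],[0,-1.4,-0.6],0.87],[[0,0,0],[0,-1.4,-0.6],0.87],[[0,0,0],[0,-1.4,-0.6],0.87]]'

```text
clock: 4.93
position: [0.5537, -0.1302, 0.1298]
ee_rot: [2.256, 1.654, 0.339]
force: [6.1, -2.0, 3.6]
width: 0.937
gripper_force: 3.9
```

Run:
```python
from h import *
im=cams.get_image("wrist");s=readout.observe();print(s["clock"],s["position"],s["force"],s["width"])
for x in(.029,.022): rel(*pose(x,-.04,.146,23,.043))
a=cams.get_image("scene")[170:290,200:320]
cv2.imwrite("pics/c4.png",np.hstack([im[:300,:400],cv2.resize(a,(300,300))]))
```

```text
4.9833 [ 0.55381458 -0.13024559  0.12981739] [ 4.67298954 -2.35338941  6.18683339] 0.9361776648286044
turn [ 0.002 -0.001 -0.001] shift cm [-0.1  -0.14  0.01] target [ 0.5523 -0.1308  0.1292]
turn [ 0.002 -0.001 -0.001] shift cm [-0.1  -0.79 -0.27] target [ 0.5456 -0.1287  0.1292]
```

View pics/c4.png

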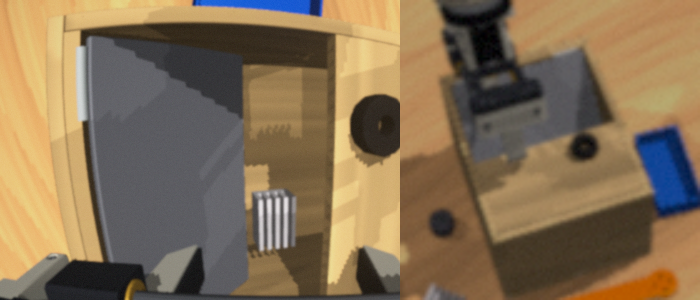

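The heat sink has dropped to the box floor, at (273,220) in the wrist view, clear of the flap. I'll lift straight up now so the flap closes.

Call:
drive_tool --commands '[[[0,0,0],[0,0.4,-0.9],0.87],[[0,0,0],[0,0.8,-1.8],0.87],[[0,0,0],[0,1.2,-2.7],0.87],[[0,0,0],[0,1.6,-3.7],0.87],[[0,0,0],[0,2.0,-4.6],0.87],[[0,0,0],[0,2.7,-6.4],0.87],[[0,0,0],[0,3.5,-8.3],0.87],[[0,0,0],[0,4.7,-11],0.87],[[0,0,0],[0,5.5,-13],0.87],[[0,0,0],[0,5.5,-13],0.87],[[0,0,0],[0,5.5,-13],0.87],[[0,0,0],[0,5.5,-13],0.87],[[0,0,0],[0,5.5,-13],0.87],[[0,0,0],[0,5.5,-13],0.87],[[0,0,0],[0,5.5,-13],0.87],[[0,0,0],[0,5.5,-13],0.87]]'

```text
clock: 6.37
position: [0.5522, -0.1302, 0.2697]
ee_rot: [2.258, 1.655, 0.336]
force: [0.1, -0.5, 0.7]
width: 0.934
gripper_force: 0.0
```

Run:
```python
from h import *
im=cams.get_image("wrist");s=readout.observe();print(s["clock"],s["position"],s["force"])
a=cams.get_image("scene")[160:310,190:340]
cv2.imwrite("pics/c5.png",np.hstack([im[:300,:400],cv2.resize(a,(300,300))]))
```

```text
6.4167 [ 0.55225662 -0.1301864   0.26983993] [ 0.19258676 -0.53775933 -0.19214307]
```

View pics/c5.png

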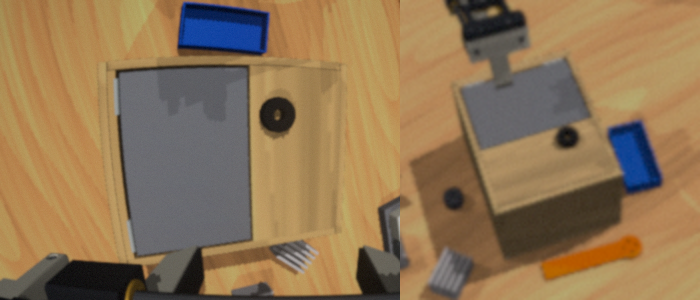

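The flap is shut and level, the ledge holds only the soft mount at (277,115), and the bystanders haven't moved. The gripper is clear of everything.

```bash
python3 -c "from cell import job;print(job.sign_off())"
```

```text
the job is handed in; nothing more can be done
None
```

The heat sink is inside the spares box, the flap has closed by itself, and the soft mount and everything else look undisturbed; I handed the job in at about 6.4 s, but sign-off returned no verdict.

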